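Build a square column of bathroom tins between two bamboo stands

ROBOT

A 6-joint arm with a two-finger parallel gripper is mounted at the origin on the work surface. World frame = base frame: x ahead of the robot, y to its left, z up, the work surface at z = 0. Lengths are in m, angles in rad, forces in N, time in s.
With the tool pointing down it reaches from about 0.275 to 0.725 m from the base axis. Payload 5.6 kg.
Tool frame: the origin (TCP) lies between the finger pads, 19 mm behind the fingertips; this is the grasp point; z points along the fingers, y is the line along which they close (so a half turn about z gives the same grasp; the last joint's range is limited). The gripper opens to 85 mm and grips with 20 to 120 N. Pads are 22 mm wide; open, the fingers measure 114 mm over their backs; the gripper's body (76 mm by 85 mm) begins 54 mm behind the grasp point. The pads swing forward as they close: fully open they stand 13 mm farther back than shut.
Start: joints at [1.589, 0.255, 0.108, 0, -1.424, -0.285], TCP at [0.145, 0.531, 0.25] pointing down, gripper open.
Joint ranges: [-2.95, 2.95], [-1.21, 1.97], [-1.09, 1.5], [-2.87, 1.71], [-2.94, -0.07], [-3.05, 3.05]. Speed limits (rad/s): [2.57, 2.57, 3.14, 3.14, 3.14, 3.14].

INTERFACE

Orientations are given as a unit quaternion [w, x, y, z].
In Python, from cell import bot, optics, job gives the robot as it stands.
- The arm moves only by the tool play_rows, never from a script. Its argument "motion" is a list of rows, each an object with "offset": the shift along the world's x, y, z normalised to -1 to 1, where 1 is 150 mm, a list of three; "rotation": the turn, a rotation vector about the world's x, y, z normalised to -1 to 1, where 1 is pi rad, a list of three. In form: [{"offset": [dx, dy, dz], "rotation": [rx, ry, rz]}, ...]. A call has 1 to 12 rows; each row shifts and turns the commanded pose from where the row before left it; what a row does not reach is not made up. A row lasts 1/10 s, in which the tool goes at most 50 mm and 8.59 degrees, less where a joint would pass 70% of its speed; a pose out of reach is approached as far as the arm can. A call with a number of a shift or a turn outside -1 to 1 is refused whole. A call with a gripper value outside its range is refused whole. "grip" is the opening, from 0 (shut) to 1 (fully open), set as the call begins (left out, the last holds). The fingers move at their own pace and stop on an object; "squeeze" is the grip in N (left out, the last holds). Time passes only in rows, so rows that do not move let the fingers close. It gives the time, the measured TCP pose, the force, the opening and the grip force at its end, in the units of the state.
- bot.sense(): the state, without advancing time (a new reading comes with each control period).
- optics.capture(name): name is "side" or "top"; returns a dict with "img" (480x640x3 uint8, red, green, blue), "z_map" (480x640 float32, m along the optical axis (not along the pixel's ray), 0 where there is no reading), "intrinsics" (3x3 intrinsics, pixels), "dist" ([k1, k2, p1, p2, k3] as OpenCV has them; the pictures are not rectified), "rvec" (rotation vector, rad) and "tvec" (3), from world to camera coordinates, as OpenCV has them. Camera axes: x right, y down, z forward; pixel columns grow to the right and rows downward; lengths in m; the calibration is good to about 2 mm. A picture is of the moment at which its call begins.
- job.hand_in(): hands the job in; it is judged then, once.
Trained networks look in a picture, given as the dict that the camera call returned (one of the last four; its "shot" number tells which), for a name from the list of things; names that differ only in an ending like _2 or _b are one class to them, and where a whole thing is asked for, a point or a joint stands for the part that bears it (a point fixed in the world has none). Each returns a list of dicts, best first, with "confidence" (0 to 1); they miss things now and then, are a little off and sometimes report something else, mostly with a low value. They report only what shows in the picture. A call takes as long as a camera call. They do not tell look-alikes from the thing itself.
- optics.regions_of(picture, query): "pixels" (480x640 bool, what is visible of it).
- optics.place_of(picture, query): "at" ([x, y, z] in m, in world coordinates, good to about 4 mm: a listed point, or the origin of a listed thing).
The state is a dict: "clock": time; "q": joint angles; "joint_vel": joint speeds; "tau": joint torques, N m; "eef_pos": TCP position; "eef_rot": TCP orientation; "force": force on the tool from outside, world axes, zero at the start; "wrist_torque": the same for the moment, N m; "width": finger opening in m; "grip_force": force on a finger pad.
Only numpy, scipy, OpenCV 4.12 (cv2) and the standard library are available. Lean on these libraries where they do the work, as an engineer would, in place of code of your own. Each camera call takes 0.05 s, during which the arm holds its last target. There are 200 camera calls.

TASK

Build the column of closed tins in the gap between the two bamboo stands: push the large tin along the board into the gap until it is square against the rear bar, slide the tin from the low stand straight across onto it, then slide the tin from the high stand onto that one, and finish by setting the small tin from the shelf on top. Each tin must lie flat, centred and square on the one below (the small tin may point either way along the column's sides). Leave the cup, toothbrush holder, perfume bottle and comb where they are.

Things in the scene. Friction and masses are not known exactly. Their poses are not given: they have to be found in the camera images.
- board: Fixed T-shaped bamboo board, 12 mm thick; origin on its underside below the middle of the gap; x away from the robot, y left, yaw up to 0.2 rad. Cross part 130 (x) by 360 (y) mm centred on the origin; a tongue 170 mm wide runs level from it towards the robot to x = -190 mm. A rear bar, 110 mm long, 20 mm high above the board, crosses the back of the gap; its robot-side face is at x = +51 mm.
- bay (a point): Point on the board's top surface (12 mm above the shelf) in the middle of the gap between the stands, axes as the board's: where the column stands. The gap is 124 mm wide (y) and open towards the robot. When the large tin touches the rear bar its centre is 1 mm beyond this point along the board's x.
- low_stand: Fixed bamboo stand, 110 by 110 mm, 48 mm high, flat top without lips; origin at the centre of its underside, on the board (12 mm above the shelf), 117 mm left or right of the bay along the board's y (it varies), axes parallel to the board's. It carries the middle tin. Its top is 2 mm higher than the top of the large tin in the gap.
- high_stand: Fixed bamboo stand like the low one but 91 mm high, on the other side of the gap, 117 mm from the bay. It carries the upper tin. Its top is 3 mm higher than the top of the middle tin when that lies on the large tin.
- large_tin: Closed plain metal tin, loose, 100 (x) by 104 (y) by 46 mm high, 0.35 kg; origin at the centre of its underside. Starts on the tongue, 75 to 110 mm short of the bay, up to 5 mm off line, turned up to 0.1 rad. Too wide to grasp: push it. Two fingers abreast across the push, lowered behind it some 50 mm open, keep a tin straight; pads 22 mm wide have their side face 11 mm from the TCP.
- middle_tin: Closed plain metal tin, loose, 96 (x) by 96 (y) by 42 mm high, about 0.28 kg; origin at the centre of its underside. It starts on the low stand, up to 8 mm off the stand's centre each way, turned up to 0.1 rad. Too wide to grasp: push it from its outer side.
- upper_tin: Closed plain metal tin, loose, 90 (x) by 88 (y) by 38 mm high, about 0.22 kg; origin at the centre of its underside. It starts on the high stand, up to 8 mm off the stand's centre each way, turned up to 0.1 rad. Too wide to grasp: push it from its outer side.
- small_tin: Closed plain metal tin, loose, 84 (x) by 60 (y) by 32 mm high, about 0.15 kg; origin at the centre of its underside. It starts lying on the shelf to the left or the right of the board, turned up to 0.5 rad. Can be gripped from above across its 60 mm width (its y).
- steel_cup: Stainless steel cup, 76 mm across, 90 mm high, loose, origin at the centre of its underside, on the shelf on the other side of the board from the small tin. Leave it alone.
- brush_holder: Cream ceramic toothbrush holder, 74 mm across, 100 mm high with toothbrushes up to 185 mm, loose, origin at the centre of its underside, far right. Leave it alone.
- perfume: Closed glass perfume bottle, 50 (x) by 65 (y) by 106 mm high, loose, origin at the centre of its underside, far left. Leave it alone.
- comb: Red plastic comb lying flat near the robot on the left, 170 (x) by 38 (y) by 5 mm, loose, origin at the middle of its underside. Leave it alone.
There are look-alikes about, which are no part of the job. Leave any blue or purple look-alike of the middle_tin alone.

How it is judged:
By the outcome, as a careful person would: the job done as asked, in the order asked, and still so for the second after the job is handed in, with the robot touching nothing.
It also fails if it takes over 72 s, if anything falls off the work surface, if the arm or the gripper's body presses on something with over 40 N, if the wrist force passes 120 N, or if a joint passes its speed limit or range.

## Working session

There is one attempt and no reset: what is moved stays moved. The work goes in short steps, Python scripts to look and compute and a tool call to move; the robot and the scene stay as the last step left them, time stands still between calls to the robot, and variables do not carry over. Pictures are saved under pics/ and viewed, at most 10 in all, crops included, and the job is handed in when it is done.

Besides the shell and the picture viewer there is one more tool, called after "Request:" in YAML: its name, and indented under it one key for each argument. play_rows: Moves the arm, as the interface text tells. Its arguments: {"type":"object","properties":{"motion":{"type":"array","items":{"type":"object","properties":{"offset":{"type":"array","items":{"type":"number","minimum":-1,"maximum":1}},"rotation":{"type":"array","items":{"type":"number","minimum":-1,"maximum":1}}}}},"grip":{"type":"number"},"squeeze":{"type":"number"}},"required":["motion"]}

```bash
ls; mkdir -p pics; cat > h.py <<'E'
import numpy as np, cv2
from cell import bot, optics, job
def cloud(p):
    K=np.array(p["intrinsics"]);D=np.array(p["dist"]);z=p["z_map"]
    v,u=np.mgrid[0:480,0:640]
    n=cv2.undistortPoints(np.stack([u,v],-1).reshape(-1,1,2).astype(np.float64),K,D).reshape(480,640,2)
    c=np.dstack([n[...,0]*z,n[...,1]*z,z])
    R=cv2.Rodrigues(np.array(p["rvec"],float))[0]
    w=(c-np.array(p["tvec"]).reshape(3))@R
    w[z<=0]=np.nan
    return w
def toprect(w,mask,zt,tol=.006):
    m=mask&(np.abs(w[...,2]-zt)<tol)
    m=cv2.morphologyEx(m.astype(np.uint8),cv2.MORPH_OPEN,np.ones((3,3)))>0
    P=w[m][:,:2]
    if len(P)<30:return None
    r=cv2.minAreaRect((P*1000).astype(np.float32))
    a=np.deg2rad(r[2]); a=(a+np.pi/4)%(np.pi/2)-np.pi/4
    return np.round(r[0],1),np.round(r[1],1),round(a,3),len(P),round(float(np.nanmedian(w[m][:,2])),4)
E
python3 - <<'E'
from h import *
for n in("top","side"):
    p=optics.capture(n); cv2.imwrite(f"pics/{n}0.png",p["img"][...,::-1]); w=cloud(p); np.save(f"/tmp/{n}.npy",w)
    for q in["bay","low_stand","high_stand","large_tin","middle_tin","upper_tin","small_tin","steel_cup","board","perfume","brush_holder","comb"]:
        print(n,q,[(np.round(r["at"],3).tolist(),round(r["confidence"],2)) for r in optics.place_of(p,q)][:3])
        if n=="top" and q.endswith("tin"):
            zt=dict(large_tin=.058,middle_tin=.102,upper_tin=.141,small_tin=.032)[q]
            for r in optics.regions_of(p,q)[:3]: print("   ",toprect(w,r["pixels"],zt),round(r["confidence"],2))
print(bot.sense())
E
```

```text
pics
top bay [([0.571, -0.003, 0.013], 0.61)]
top low_stand []
top high_stand [([0.543, 0.107, 0.012], 0.85), ([0.625, 0.405, 0.0], 0.24)]
top large_tin [([0.592, -0.436, -0.002], 0.74), ([0.466, -0.031, 0.014], 0.66)]
    (array([463.3, -26.5]), array([100., 104.]), np.float64(0.183), 1717, 0.0578) 0.63
top middle_tin [([0.594, -0.118, 0.061], 0.97), ([0.788, 0.021, -0.001], 0.72), ([0.781, -0.153, 0.0], 0.65)]
    None 0.85
    (array([ 593.2, -115.8]), array([96.2, 96.8]), np.float64(0.227), 1613, 0.1017) 0.71
    None 0.56
top upper_tin [([0.558, 0.112, 0.102], 0.83), ([0.573, -0.006, -0.002], 0.49)]
    (array([556.9, 112.4]), array([90.9, 88.2]), np.float64(0.25), 1509, 0.1411) 0.59
top small_tin [([0.434, 0.359, 0.002], 0.65)]
    (array([435.6, 359.9]), array([84.5, 62.5]), np.float64(0.157), 802, 0.0327) 0.74
    (array([624.9,   4. ]), array([ 10.6, 106. ]), np.float64(0.18), 173, 0.0318) 0.61
top steel_cup [([0.45, -0.347, 0.0], 0.98)]
top board [([0.574, -0.007, -0.0], 0.8), ([0.451, -0.348, -0.001], 0.26)]
top perfume []
top brush_holder [([0.594, -0.436, -0.002], 0.71),
[... 924 characters left out ...]
, 0.019], 0.29)]
{'clock': 1.5, 'q': array([ 1.58860895e+00,  2.55105145e-01,  1.08238034e-01,  2.77916597e-05,
       -1.42391690e+00, -2.84606718e-01]), 'joint_vel': array([ 0.00080103, -0.0013905 , -0.00061856, -0.00018723,  0.00135722,
        0.00127608]), 'tau': array([ 2.66467632e-04, -3.86393237e+01,  2.38058406e+01,  5.36779314e+00,
       -7.03992937e-04, -4.43624444e-06]), 'eef_pos': array([0.14498239, 0.53055371, 0.24999976]), 'eef_rot': array([-8.15730668e-06,  9.91116070e-01, -1.32999756e-01,  1.26619296e-05]), 'force': array([-0.10855047, -0.06940236,  1.25720901]), 'wrist_torque': array([ 0.03894075,  0.00974962, -0.02582955]), 'grip_force': 0.0, 'width': 0.08492388632529084}
```

```bash
python3 - <<'E'
from h import *
w=np.load("/tmp/top.npy")
for zt,cx,cy in((.060,590,-118),(.103,548,108),(.032,625,4),(.012,560,-7)):
    m=(np.hypot(w[...,0]*1000-cx,w[...,1]*1000-cy)<(100 if zt>.04 else 75 if zt>.02 else 260))
    print(zt,toprect(w,m,zt,.005))
    mm=m&(np.abs(w[...,2]-zt)<.005); P=w[mm][:,:2]*1000
    # extents in board frame for several yaws
    for a in(.17,.18,.19,.2):
        u=P@[np.cos(a),np.sin(a)]; v=P@[-np.sin(a),np.cos(a)]
        print(a,np.round(np.percentile(u,[.5,2,98,99.5]),1),np.round(np.percentile(v,[.5,2,98,99.5]),1))
E
```

```text
0.06 (array([ 536.5, -118.7]), array([ 22. , 135.2]), np.float64(0.328), 206, 0.0598)
0.17 [486.3 491.3 613.2 616.5] [-274.7 -274.3 -143.9 -139.4]
0.18 [484.8 489.7 610.5 614. ] [-280.3 -279.8 -148.8 -144.4]
0.19 [483.2 488.1 608.5 611.3] [-285.9 -285.5 -153.8 -149.3]
0.2 [481.5 486.5 606.  608.6] [-291.8 -291.3 -158.7 -154.3]
0.103 (array([549.2, 109.4]), array([110.4, 110.7]), np.float64(0.181), 613, 0.103)
0.17 [504.5 505.1 611.  614.1] [-40.5 -39.8  69.3  70. ]
0.18 [504.8 505.2 610.6 613.7] [-45.9 -45.5  63.5  64.2]
0.19 [504.7 505.2 610.1 613.6] [-51.6 -51.   58.1  58.6]
0.2 [504.5 505.2 609.6 613.1] [-57.4 -56.6  52.7  53.2]
0.032 (array([624.9,   3.9]), array([ 10.3, 105.6]), np.float64(0.173), 164, 0.0319)
0.17 [583.  603.2 621.6 622.2] [-164.2 -163.8  -49.3  -46.3]
0.18 [581.4 602.3 620.8 621.1] [-170.1 -169.7  -55.5  -52.5]
0.19 [579.6 601.5 619.8 620.5] [-176.2 -175.6  -61.6  -58.7]
0.2 [577.8 600.5 618.9 619.4] [-182.2 -181.6  -67.8  -64.8]
0.012 (array([497.1, -19.9]), array([277.7, 280.8]), np.float64(-0.626), 4065, 0.012)
0.17 [371.2 373.8 626.2 740.5] [-277.5 -245.1   37.9   68.3]
0.18 [370.3 372.7 624.7 739.6] [-283.  -250.4   32.5   63.3]
0.19 [369.2 371.6 623.6 738.6] [-288.  -255.7   27.5   58.3]
0.2 [367.8 370.5 622.7 737.6] [-293.  -260.7   22.4   53.3]
```

View pics/top0.png

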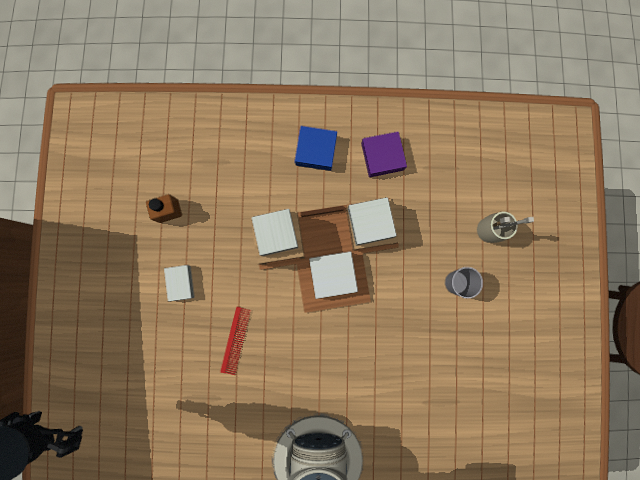

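View pics/side0.png

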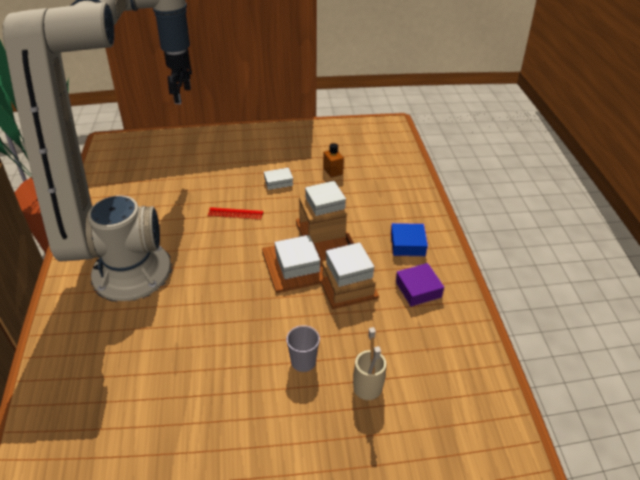

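The top view shows the large tin on the tongue (334,276), middle tin on the right, low stand (372,221), upper tin on the left, high stand (275,232) and small tin at left (178,283). The blue and purple look-alikes are behind, at (316,148) and (384,154). The side view agrees with this.

Board yaw is about 0.18, and the bay is at about (570, -6) mm.

Request:
play_rows:
  motion:
    - {"offset":[0.127,-0.293,0],"rotation":[0,0,0.01186]}
    - {"offset":[0.127,-0.293,0],"rotation":[0,0,0.01186]}
    - {"offset":[0.127,-0.293,0],"rotation":[0,0,0.01186]}
    - {"offset":[0.127,-0.293,0],"rotation":[0,0,0.01186]}
    - {"offset":[0.127,-0.293,0],"rotation":[0,0,0.01186]}
    - {"offset":[0.127,-0.293,0],"rotation":[0,0,0.01186]}
    - {"offset":[0.127,-0.293,0],"rotation":[0,0,0.01186]}
    - {"offset":[0.127,-0.293,0],"rotation":[0,0,0.01186]}
    - {"offset":[0.127,-0.293,0],"rotation":[0,0,0.01186]}
    - {"offset":[0.127,-0.293,0],"rotation":[0,0,0.01186]}
    - {"offset":[0.127,-0.293,0],"rotation":[0,0,0.01186]}
    - {"offset":[0.127,-0.293,0],"rotation":[0,0,0.01186]}
  grip: 0.59

```text
clock: 2.7
eef_pos: [0.3739, 0.0011, 0.2505]
eef_rot: [-0.0, 0.996, 0.091, 0.001]
force: [1.4, 1.2, 0.1]
width: 0.0501
grip_force: 0.0
```

Request:
play_rows:
  motion:
    - {"offset":[0.118,-0.285,0]}
    - {"offset":[0,0,-0.267]}
    - {"offset":[0,0,-0.267]}
    - {"offset":[0,0,-0.267]}
    - {"offset":[0,0,-0.267]}
    - {"offset":[0,0,-0.2]}
    - {"offset":[0,0,-0.12]}
    - {"offset":[0,0,0]}

```text
validation failed for argument at $.mo...
```

Request:
play_rows:
  motion:
    - {"offset":[0.118,-0.285,0],"rotation":[0,0,0]}
    - {"offset":[0,0,-0.267],"rotation":[0,0,0]}
    - {"offset":[0,0,-0.267],"rotation":[0,0,0]}
    - {"offset":[0,0,-0.267],"rotation":[0,0,0]}
    - {"offset":[0,0,-0.267],"rotation":[0,0,0]}
    - {"offset":[0,0,-0.2],"rotation":[0,0,0]}
    - {"offset":[0,0,-0.12],"rotation":[0,0,0]}
    - {"offset":[0,0,0],"rotation":[0,0,0]}

```text
clock: 3.5
eef_pos: [0.3894, -0.0401, 0.0399]
eef_rot: [0.0, 0.996, 0.09, -0.003]
force: [0.2, -0.3, 1.0]
width: 0.0505
grip_force: 0.0
```

Request:
play_rows:
  motion:
    - {"offset":[0.063,0.01146,0],"rotation":[0,0,0]}
    - {"offset":[0.063,0.01146,0],"rotation":[0,0,0]}
    - {"offset":[0.063,0.01146,0],"rotation":[0,0,0]}
    - {"offset":[0.063,0.01146,0],"rotation":[0,0,0]}
    - {"offset":[0.063,0.01146,0],"rotation":[0,0,0]}
    - {"offset":[0.063,0.01146,0],"rotation":[0,0,0]}
    - {"offset":[0.063,0.01146,0],"rotation":[0,0,0]}
    - {"offset":[0.063,0.01146,0],"rotation":[0,0,0]}
    - {"offset":[0.063,0.01146,0],"rotation":[0,0,0]}
    - {"offset":[0.063,0.01146,0],"rotation":[0,0,0]}
    - {"offset":[0.063,0.01146,0],"rotation":[0,0,0]}
    - {"offset":[0.055,0.01,0],"rotation":[0,0,0]}

```text
clock: 4.7
eef_pos: [0.5043, -0.0191, 0.0419]
eef_rot: [0.0, 0.996, 0.09, 0.0]
force: [-5.5, -1.6, 5.2]
width: 0.0505
grip_force: 2.8
```

Request:
play_rows:
  motion:
    - {"offset":[0.02,0.0036,0],"rotation":[0,0,0]}
    - {"offset":[0.02,0.0036,0],"rotation":[0,0,0]}
    - {"offset":[0,0,0],"rotation":[0,0,0]}

```text
clock: 5.0
eef_pos: [0.5053, -0.0192, 0.0398]
eef_rot: [0.001, 0.996, 0.09, -0.005]
force: [-11.5, -4.0, -1.5]
width: 0.0505
grip_force: 0.0
```

Request:
play_rows:
  motion:
    - {"offset":[0.02,0.0036,0],"rotation":[0,0,0]}
    - {"offset":[0.02,0.0036,0],"rotation":[0,0,0]}
    - {"offset":[0,0,0],"rotation":[0,0,0]}

```text
clock: 5.3
eef_pos: [0.5066, -0.0193, 0.0388]
eef_rot: [0.001, 0.996, 0.09, -0.01]
force: [-3.3, -5.5, -1.9]
width: 0.0506
grip_force: 1.2
```

```bash
cat >> h.py <<'E'
def bf(x,y,o=(570.1,-5.7),a=.18):
    d=np.array([x-o[0],y-o[1]]); return np.round([d@[np.cos(a),np.sin(a)],d@[-np.sin(a),np.cos(a)]],1)
def tins(*names):
    p=optics.capture("top"); w=cloud(p); s=bot.sense()
    E=dict(large_tin=(.058,(1,0)),middle_tin=(.101,(1,0)),upper_tin=(.140,(1,0)))
    for n,zt,c,rad in names:
        c=np.array(c); m=np.hypot(w[...,0]*1000-c[0],w[...,1]*1000-c[1])<rad
        r=toprect(w,m,zt,.005)
        if r is not None: print(n,r,"board:",bf(*r[0]),"yaw",round(r[2]-.18,3))
    print("tcp",np.round(s["eef_pos"]*1000,1),bf(*(s["eef_pos"][:2]*1000)),"F",np.round(s["force"],1),s["clock"])
    return p,w
E
python3 - <<'E'
from h import *
p,w=tins()
cv2.imwrite("pics/t1.png",cv2.resize(p["img"][160:320,200:460,::-1],None,fx=3,fy=3))
for n in("large_tin",):
    for r in optics.regions_of(p,n)[:3]: print(toprect(w,r["pixels"],.058,.004))
p=optics.capture("side"); w=cloud(p)
for r in optics.regions_of(p,"large_tin")[:3]: print(toprect(w,r["pixels"],.058,.004))
E
```

```text
tcp [509.6 -18.8  39.5] [-61.9  -2.1] F [-17.   -6.1   1. ] 5.35
(array([598.8,  35.9]), array([15.4, 17.3]), np.float64(0.021), 44, 0.0575)
(array([581.5,   9.8]), array([75.8, 76.3]), np.float64(0.142), 184, 0.0589)
```

View pics/t1.png

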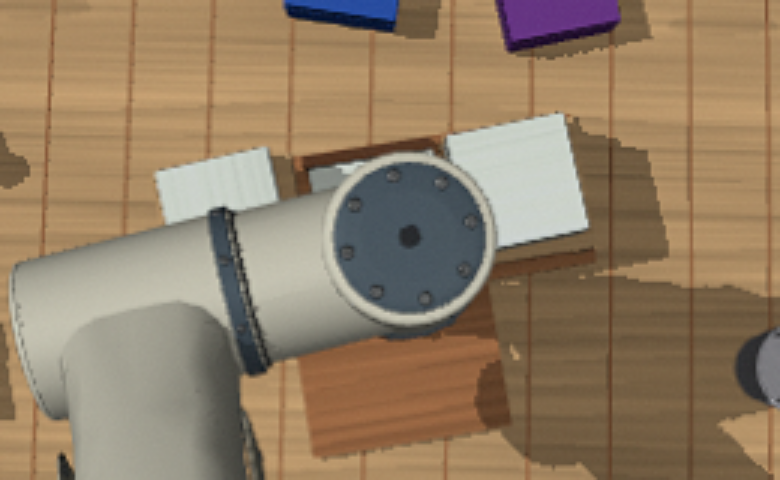

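The tin is in the gap, its far edge close to the rear bar at about (370,165). The arm hides the rest, so I'll press on gently.

Request:
play_rows:
  motion:
    - {"offset":[0.014,0.0025,0],"rotation":[0,0,0]}
    - {"offset":[0.014,0.0025,0],"rotation":[0,0,0]}
    - {"offset":[0,0,0],"rotation":[0,0,0]}
    - {"offset":[0,0,0],"rotation":[0,0,0]}

```text
clock: 5.9
eef_pos: [0.5121, -0.0188, 0.0397]
eef_rot: [0.001, 0.996, 0.089, -0.008]
force: [-20.6, -7.6, 11.5]
width: 0.0503
grip_force: 12.9
```

Request:
play_rows:
  motion:
    - {"offset":[0.014,0.0025,0],"rotation":[0,0,0]}
    - {"offset":[0,0,0],"rotation":[0,0,0]}

```text
clock: 6.1
eef_pos: [0.5121, -0.019, 0.0394]
eef_rot: [0.001, 0.996, 0.089, -0.011]
force: [-26.9, -8.4, 16.2]
width: 0.0507
grip_force: 14.0
```

Request:
play_rows:
  motion:
    - {"offset":[-0.08,-0.0146,0],"rotation":[0,0,0]}
    - {"offset":[-0.1,-0.018,0],"rotation":[0,0,0]}
    - {"offset":[-0.1,-0.1,0.25],"rotation":[0,0,0]}
    - {"offset":[0,-0.2,0.25],"rotation":[0,0,-0.047]}
    - {"offset":[0,-0.2,0.25],"rotation":[0,0,-0.047]}
    - {"offset":[0,-0.3,0],"rotation":[0,0,-0.047]}
    - {"offset":[0,-0.3,0],"rotation":[0,0,-0.047]}
    - {"offset":[0,-0.15,0],"rotation":[0,0,-0.047]}

```text
clock: 6.9
eef_pos: [0.4815, -0.2113, 0.1551]
eef_rot: [-0.0, 0.96, -0.279, 0.002]
force: [-0.0, 0.4, 0.3]
width: 0.0502
grip_force: 0.0
```

```bash
python3 - <<'E'
from h import *
p,w=tins(("large",.058,(571,-5.5),75),("mid",.102,(593,-116),80),("up",.141,(557,112),80),("hi",.103,(549,109),90))
np.save("/tmp/w.npy",w)
print(bot.sense()["eef_rot"])
E
```

```text
large (array([571.7,  -6.7]), array([ 99.1, 102.9]), np.float64(0.18), 592, 0.058) board: [ 1.4 -1.3] yaw 0.0
mid (array([ 618.5, -110. ]), array([47.4, 97.6]), np.float64(0.154), 582, 0.1018) board: [  28.9 -111.3] yaw -0.026
up (array([556.6, 112.2]), array([90.4, 88.7]), np.float64(0.243), 1519, 0.1411) board: [  7.8 118.4] yaw 0.063
hi (array([548.8, 109.2]), array([109.4, 110.4]), np.float64(0.183), 613, 0.1032) board: [ -0.4 116.9] yaw 0.003
tcp [ 481.3 -212.9  154.8] [-124.4 -188. ] F [ 0.7 -2.8  0.2] 6.95
[ 4.40795773e-04  9.59035939e-01 -2.83277963e-01  1.86273898e-03]
```

Request:
play_rows:
  motion:
    - {"offset":[0.1417,0.0331,0],"rotation":[0,0,-0.0417]}
    - {"offset":[0.1417,0.0331,0],"rotation":[0,0,-0.0417]}
    - {"offset":[0.1417,0.0331,0],"rotation":[0,0,-0.0417]}
    - {"offset":[0.1417,0.0331,0],"rotation":[0,0,-0.0417]}
    - {"offset":[0.1417,0.0331,0],"rotation":[0,0,-0.0417]}
    - {"offset":[0.1417,0.0331,0],"rotation":[0,0,-0.0417]}
    - {"offset":[0,0,0],"rotation":[0,0,0]}
    - {"offset":[0,0,0],"rotation":[0,0,0]}

```text
clock: 7.75
eef_pos: [0.6084, -0.1783, 0.154]
eef_rot: [-0.0, 0.783, -0.622, 0.001]
force: [-0.4, -0.4, 0.0]
width: 0.0507
grip_force: 0.0
```

```bash
python3 - <<'E'
from h import *
s=bot.sense();q=s["eef_rot"];print(np.round(s["eef_pos"]*1000,1),bf(*(s["eef_pos"][:2]*1000)),2*np.arctan2(q[2],q[1])-.18+np.pi/2)
E
```

```text
[ 608.4 -178.3  154. ] [   6.8 -176.7] 0.049096102831307054
```

Request:
play_rows:
  motion:
    - {"offset":[0.006,-0.033,-0.16],"rotation":[0,0,0]}
    - {"offset":[0,0,-0.16],"rotation":[0,0,0]}
    - {"offset":[0,0,-0.12],"rotation":[0,0,0]}
    - {"offset":[0,0,-0.033],"rotation":[0,0,0]}
    - {"offset":[0,0,0],"rotation":[0,0,0]}
    - {"offset":[0,0,0],"rotation":[0,0,0]}

```text
clock: 8.35
eef_pos: [0.6089, -0.1838, 0.0848]
eef_rot: [-0.0, 0.783, -0.622, 0.001]
force: [-0.7, -0.3, 0.1]
width: 0.0503
grip_force: 0.0
```

```bash
cat >> h.py <<'E'
def tcp(off):
    s=bot.sense();q=s["eef_rot"];print(np.round(s["eef_pos"]*1000,1),bf(*(s["eef_pos"][:2]*1000)),round(2*np.arctan2(q[2],q[1])-off,4),np.round(s["force"],1),s["clock"])
E
python3 -c "from h import *;tcp(.18-np.pi/2)"
```

```text
[ 608.9 -183.8   84.8] [   6.3 -182.2] 0.0475 [-0.7 -0.3  0.1] 8.35
```

Request:
play_rows:
  motion:
    - {"offset":[-0.008,0.035,0],"rotation":[0,0,0]}
    - {"offset":[-0.008,0.035,0],"rotation":[0,0,0]}
    - {"offset":[-0.0145,0.0651,0],"rotation":[0,0,-0.00137]}
    - {"offset":[-0.0145,0.0651,0],"rotation":[0,0,-0.00137]}
    - {"offset":[-0.0145,0.0651,0],"rotation":[0,0,-0.00137]}
    - {"offset":[-0.0145,0.0651,0],"rotation":[0,0,-0.00137]}
    - {"offset":[-0.0145,0.0651,0],"rotation":[0,0,-0.00137]}
    - {"offset":[-0.0145,0.0651,0],"rotation":[0,0,-0.00137]}
    - {"offset":[-0.0145,0.0651,0],"rotation":[0,0,-0.00137]}
    - {"offset":[-0.0145,0.0651,0],"rotation":[0,0,-0.00137]}
    - {"offset":[-0.0145,0.0651,0],"rotation":[0,0,-0.00137]}
    - {"offset":[0,0,0],"rotation":[0,0,0]}

```text
clock: 9.55
eef_pos: [0.5852, -0.083, 0.0825]
eef_rot: [-0.0, 0.771, -0.637, -0.001]
force: [0.5, 0.1, -0.4]
width: 0.0502
grip_force: 0.0
```

```bash
python3 - <<'E'
from h import *
tcp(.18-np.pi/2)
p=optics.capture("side"); w=cloud(p); print([toprect(w,r["pixels"],z,.006) for z in(.100,.102) for r in optics.regions_of(p,"middle_tin")[:4]])
cv2.imwrite("pics/s2.png",cv2.resize(p["img"][160:330,230:450,::-1],None,fx=3,fy=3))
E
```

```text
[585.2 -83.   82.5] [  1.  -78.8] 0.0088 [ 0.5  0.1 -0.4] 9.55
[(array([562.6, -30.4]), array([ 53.9, 114. ]), np.float64(0.598), 145, 0.1014), None, None, (array([561.8, -31.7]), array([ 52.4, 114.8]), np.float64(0.652), 150, 0.1016), None, None]
```

View pics/s2.png

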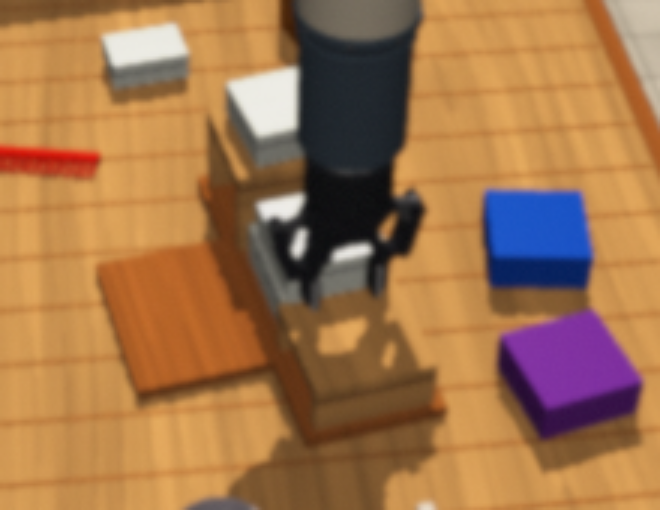

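The side view shows the middle tin partway over the large tin (320,240), with the fingers abreast on its outer face at about (340,285). I'll finish the push slowly.

Request:
play_rows:
  motion:
    - {"offset":[-0.0055,0.033,0],"rotation":[0,0,-0.001]}
    - {"offset":[-0.0055,0.033,0],"rotation":[0,0,-0.001]}
    - {"offset":[-0.0055,0.033,0],"rotation":[0,0,-0.001]}
    - {"offset":[-0.0024,0.0131,0],"rotation":[0,0,0]}
    - {"offset":[0,0,0],"rotation":[0,0,0]}
    - {"offset":[0,0,0],"rotation":[0,0,0]}

```text
clock: 10.3
eef_pos: [0.5835, -0.068, 0.0834]
eef_rot: [-0.0, 0.767, -0.641, -0.0]
force: [0.4, 0.5, 0.8]
width: 0.0507
grip_force: 0.0
```

```bash
python3 -c "from h import *;tcp(.18-np.pi/2)"
```

```text
[583.5 -68.   83.4] [  2.  -63.7] -0.0012 [0.4 0.5 0.8] 10.3
```

Request:
play_rows:
  motion:
    - {"offset":[-0.0024,0.0131,0],"rotation":[0,0,0]}
    - {"offset":[0,0,0],"rotation":[0,0,0]}
    - {"offset":[0.03,-0.164,0],"rotation":[0,0,0]}
    - {"offset":[0.05,-0.26,0],"rotation":[0,0,0]}
    - {"offset":[0.05,-0.26,0],"rotation":[0,0,0]}
    - {"offset":[0,0,0],"rotation":[0,0,0]}

```text
clock: 10.9
eef_pos: [0.6028, -0.1728, 0.083]
eef_rot: [0.0, 0.766, -0.643, 0.0]
force: [-0.3, -0.9, 0.0]
width: 0.0505
grip_force: 0.0
```

```bash
python3 - <<'E'
from h import *
tcp(.18-np.pi/2)
p,w=tins(("mid",.100,(571,-7),80),("large",.058,(571,-7),75),("up",.141,(557,112),80))
E
```

```text
[ 602.8 -172.8   83. ] [   2.2 -170.3] -0.0053 [-0.3 -0.9  0. ] 10.9
mid (array([566.4,  53. ]), array([85.9, 30.8]), np.float64(0.032), 109, 0.1014) board: [ 6.9 58.4] yaw -0.148
up (array([556.9, 112.4]), array([90.7, 88.3]), np.float64(0.246), 1497, 0.1411) board: [  8.2 118.6] yaw 0.066
tcp [ 602.5 -170.9   82.9] [   2.3 -168.4] F [-0.3 -0.5  0.1] 10.95
```

Request:
play_rows:
  motion:
    - {"offset":[-0.1,-0.3,0.2],"rotation":[0,0,0]}
    - {"offset":[-0.2,-0.24,0.2],"rotation":[0,0,0]}
    - {"offset":[0,0,0],"rotation":[0,0,0]}

```text
clock: 11.25
eef_pos: [0.562, -0.2445, 0.1417]
eef_rot: [-0.001, 0.767, -0.642, 0.003]
force: [0.4, 0.9, 0.4]
width: 0.0505
grip_force: 0.0
```

```bash
python3 - <<'E'
from h import *
tcp(.18-np.pi/2)
p,w=tins(("mid",.099,(571,-7),60),("low",.060,(591,-121),70))
cv2.imwrite("pics/t3.png",cv2.resize(p["img"][160:320,200:460,::-1],None,fx=3,fy=3))
E
```

```text
[ 562.  -244.5  141.7] [ -50.7 -233.5] -0.0038 [0.4 0.9 0.4] 11.25
mid (array([571.9,  -7.3]), array([96.3, 95.6]), np.float64(0.18), 1478, 0.0998) board: [ 1.5 -1.9] yaw 0.0
tcp [ 562.3 -242.5  139.5] [ -50.1 -231.6] F [0.4 0.2 0.2] 11.3
```

View pics/t3.png

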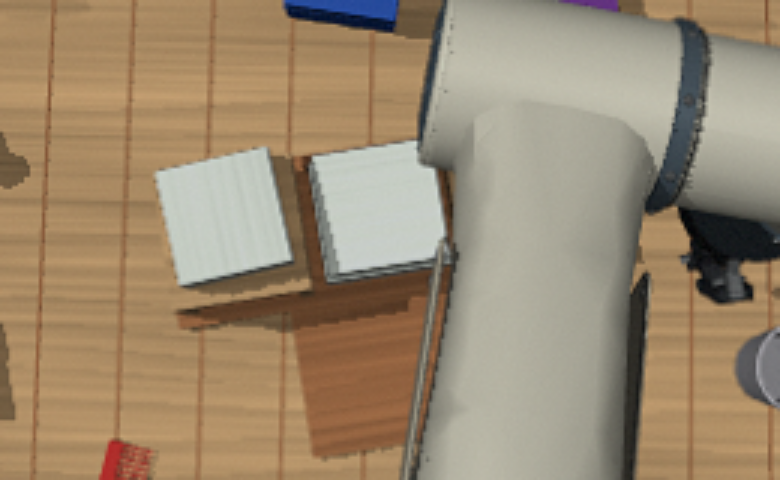

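The middle tin sits square on the large one, centred at about (378,212) in the crop. Next is the upper tin.

Request:
play_rows:
  motion:
    - {"offset":[-0.0143,0.2793,0.27],"rotation":[0,0,0.0022]}
    - {"offset":[-0.0143,0.2793,0.27],"rotation":[0,0,0.0022]}
    - {"offset":[-0.0143,0.2793,0],"rotation":[0,0,0.0022]}
    - {"offset":[-0.0143,0.2793,0],"rotation":[0,0,0.0022]}
    - {"offset":[-0.0143,0.2793,0],"rotation":[0,0,0.0022]}
    - {"offset":[-0.0143,0.2793,0],"rotation":[0,0,0.0022]}
    - {"offset":[-0.0143,0.2793,0],"rotation":[0,0,0.0022]}
    - {"offset":[-0.0143,0.2793,0],"rotation":[0,0,0.0022]}
    - {"offset":[-0.0143,0.2793,0],"rotation":[0,0,0.0022]}
    - {"offset":[-0.0143,0.2793,0],"rotation":[0,0,0.0022]}
    - {"offset":[0,0,0],"rotation":[0,0,0]}
    - {"offset":[0,0,0],"rotation":[0,0,0]}

```text
clock: 12.5
eef_pos: [0.5404, 0.1677, 0.2055]
eef_rot: [0.001, 0.79, -0.613, -0.001]
force: [-0.1, -0.5, -0.8]
width: 0.0502
grip_force: 0.0
```

```bash
python3 -c "from h import *;tcp(.18-np.pi/2)"
```

```text
[540.4 167.7 205.5] [  1.8 175.9] 0.0711 [-0.1 -0.5 -0.8] 12.5
```

Request:
play_rows:
  motion:
    - {"offset":[0.003,0.06,0],"rotation":[0,0,-0.0016]}
    - {"offset":[0,0,-0.16],"rotation":[0,0,0]}
    - {"offset":[0,0,-0.16],"rotation":[0,0,0]}
    - {"offset":[0,0,-0.14],"rotation":[0,0,0]}
    - {"offset":[0,0,-0.07],"rotation":[0,0,0]}
    - {"offset":[0,0,0],"rotation":[0,0,0]}
    - {"offset":[0,0,0],"rotation":[0,0,0]}

```text
clock: 13.2
eef_pos: [0.5424, 0.1746, 0.1279]
eef_rot: [-0.0, 0.787, -0.616, 0.0]
force: [0.7, -0.4, 0.4]
width: 0.0503
grip_force: 0.0
```

```bash
python3 -c "from h import *;tcp(.18-np.pi/2)"
```

```text
[542.4 174.6 127.9] [  5.1 182.4] 0.0624 [ 0.7 -0.4  0.4] 13.2
```

Request:
play_rows:
  motion:
    - {"offset":[0.0054,-0.0295,0],"rotation":[0,0,0]}
    - {"offset":[0.0054,-0.0295,0],"rotation":[0,0,0]}
    - {"offset":[0.0115,-0.0724,0],"rotation":[0,0,-0.0019]}
    - {"offset":[0.0115,-0.0724,0],"rotation":[0,0,-0.0019]}
    - {"offset":[0.0115,-0.0724,0],"rotation":[0,0,-0.0019]}
    - {"offset":[0.0115,-0.0724,0],"rotation":[0,0,-0.0019]}
    - {"offset":[0.0115,-0.0724,0],"rotation":[0,0,-0.0019]}
    - {"offset":[0.0115,-0.0724,0],"rotation":[0,0,-0.0019]}
    - {"offset":[0.0115,-0.0724,0],"rotation":[0,0,-0.0019]}
    - {"offset":[0.0115,-0.0724,0],"rotation":[0,0,-0.0019]}
    - {"offset":[0.0115,-0.0724,0],"rotation":[0,0,-0.0019]}
    - {"offset":[0,0,0],"rotation":[0,0,0]}

```text
clock: 14.4
eef_pos: [0.5589, 0.0664, 0.1267]
eef_rot: [0.001, 0.77, -0.638, -0.0]
force: [0.4, -0.1, 0.7]
width: 0.051
grip_force: 0.0
```

```bash
python3 -c "from h import *;tcp(.18-np.pi/2)"
```

```text
[558.9  66.4 126.7] [ 1.9 72.9] 0.0073 [ 0.4 -0.1  0.7] 14.4
```

Request:
play_rows:
  motion:
    - {"offset":[0.0063,-0.0348,0],"rotation":[0,0,-0.0008]}
    - {"offset":[0.0063,-0.0348,0],"rotation":[0,0,-0.0008]}
    - {"offset":[0.0063,-0.0348,0],"rotation":[0,0,-0.0008]}
    - {"offset":[0.003,-0.0164,0],"rotation":[0,0,0]}
    - {"offset":[0,0,0],"rotation":[0,0,0]}
    - {"offset":[0,0,0],"rotation":[0,0,0]}

```text
clock: 15.0
eef_pos: [0.5623, 0.0499, 0.1271]
eef_rot: [0.0, 0.768, -0.64, 0.0]
force: [-0.9, -0.3, -0.2]
width: 0.0505
grip_force: 0.0
```

```bash
python3 -c "from h import *;tcp(.18-np.pi/2)"
```

```text
[562.3  49.9 127.1] [ 2.3 56.1] 0.0015 [-0.9 -0.3 -0.2] 15.0
```

Request:
play_rows:
  motion:
    - {"offset":[0.0022,-0.0118,0],"rotation":[0,0,0]}
    - {"offset":[0,0,0],"rotation":[0,0,0]}
    - {"offset":[-0.03,0.164,0],"rotation":[0,0,0]}
    - {"offset":[-0.04,0.25,0.1],"rotation":[0,0,0]}
    - {"offset":[-0.1,0.29,0.1],"rotation":[0,0,0.045]}
    - {"offset":[-0.1,0.29,0.1],"rotation":[0,0,0.045]}
    - {"offset":[-0.1,0.29,0.1],"rotation":[0,0,0.045]}
    - {"offset":[-0.1,0.29,0.1],"rotation":[0,0,0.045]}
    - {"offset":[-0.1,0.29,0.1],"rotation":[0,0,0.045]}
    - {"offset":[0,0,0],"rotation":[0,0,0.045]}
  grip: 1

```text
clock: 16.0
eef_pos: [0.4761, 0.3329, 0.219]
eef_rot: [-0.002, 0.965, -0.262, 0.001]
force: [-0.1, 0.4, 0.6]
width: 0.0852
grip_force: 0.0
```

```bash
python3 - <<'E'
from h import *
tcp(0)
p,w=tins(("up",.138,(571,-7),80),("mid",.100,(571,-7),60),("low",.060,(591,-121),90),("small",.032,(435,360),80))
E
```

```text
[476.1 332.9 219. ] [-31.9 349.9] -0.53 [-0.1  0.4  0.6] 16.0
up (array([571.3,  -5.1]), array([90.2, 88. ]), np.float64(0.179), 1473, 0.1379) board: [1.3 0.4] yaw -0.001
low (array([ 591.4, -121. ]), array([110.6, 110.8]), np.float64(0.181), 1921, 0.0597) board: [   0.3 -117.3] yaw 0.001
small (array([434.6, 360.3]), array([82.2, 62.8]), np.float64(0.178), 369, 0.0328) board: [-67.8 384.3] yaw -0.002
tcp [476.3 330.7 217.9] [-32.  347.7] F [1.  0.7 0. ] 16.05
```

```bash
cat >> h.py <<'E'
def faces():
    p=optics.capture("side"); w=cloud(p); B=np.array([0.5701,-.0057]); a=.18
    d=w[...,:2]-B; u=1000*(d@[np.cos(a),np.sin(a)]); v=1000*(d@[-np.sin(a),np.cos(a)]); z=w[...,2]*1000
    for n,z0,z1 in(("large",20,54),("mid",64,95),("up",106,134),("small",143,165)):
        m=(z>z0)&(z<z1)&(abs(u-1)<35)&(v<0)&(v>-65)
        m2=(z>z0)&(z<z1)&(abs(v)<35)&(u<0)&(u>-65)
        print(n,"v face",np.round(np.nanmedian(v[m]),1) if m.sum()>9 else None,m.sum(),"u face",np.round(np.nanmedian(u[m2]),1) if m2.sum()>9 else None,m2.sum())
E
python3 -c "
from h import *
faces()"
```

```text
large v face None 9 u face -45.0 66
mid v face -50.0 205 u face -42.5 63
up v face -43.6 195 u face -40.0 61
small v face None 9 u face -15.5 17
```

Request:
play_rows:
  motion:
    - {"offset":[0.089,-0.28,-0.05],"rotation":[0,0,-0.0457]}
    - {"offset":[0.089,-0.28,-0.05],"rotation":[0,0,-0.0457]}
    - {"offset":[0.089,-0.28,-0.05],"rotation":[0,0,-0.0457]}
    - {"offset":[0.089,-0.28,-0.05],"rotation":[0,0,-0.0457]}
    - {"offset":[0.089,-0.28,-0.05],"rotation":[0,0,-0.0457]}
    - {"offset":[0.089,-0.28,-0.05],"rotation":[0,0,-0.0457]}
    - {"offset":[0,0,-0.15],"rotation":[0,0,0]}
    - {"offset":[0,0,-0.12],"rotation":[0,0,0]}
    - {"offset":[0,0,0],"rotation":[0,0,0]}
    - {"offset":[0,0,0],"rotation":[0,0,0]}
  grip: 0.59

```text
clock: 17.1
eef_pos: [0.5572, 0.075, 0.1317]
eef_rot: [0.0, 0.763, -0.646, 0.0]
force: [0.2, -0.5, -0.4]
width: 0.0506
grip_force: 0.0
```

```bash
python3 -c "from h import *;tcp(.18-np.pi/2)"
```

```text
[557.2  75.  131.7] [ 1.7 81.7] -0.0144 [ 0.2 -0.5 -0.4] 17.1
```

Request:
play_rows:
  motion:
    - {"offset":[0.012,-0.065,-0.027],"rotation":[0,0,0.0046]}
    - {"offset":[0.01,-0.055,0],"rotation":[0,0,0]}
    - {"offset":[0.0063,-0.035,0],"rotation":[0,0,0]}
    - {"offset":[0,0,0],"rotation":[0,0,0]}
    - {"offset":[0,0,0],"rotation":[0,0,0]}
    - {"offset":[0,0,0],"rotation":[0,0,0]}

```text
clock: 17.7
eef_pos: [0.5615, 0.0528, 0.1277]
eef_rot: [-0.0, 0.769, -0.64, 0.0]
force: [-0.9, 0.3, -0.5]
width: 0.0506
grip_force: 0.0
```

```bash
python3 -c "from h import *;tcp(.18-np.pi/2)"
```

```text
[561.5  52.8 127.7] [ 2.  59.1] 0.0027 [-0.9  0.3 -0.5] 17.7
```

Request:
play_rows:
  motion:
    - {"offset":[0.0021,-0.0118,0],"rotation":[0,0,-0.0004]}
    - {"offset":[0.0021,-0.0118,0],"rotation":[0,0,-0.0004]}
    - {"offset":[0.0021,-0.0118,0],"rotation":[0,0,0]}
    - {"offset":[0,0,0],"rotation":[0,0,0]}
    - {"offset":[0,0,0],"rotation":[0,0,0]}

```text
clock: 18.2
eef_pos: [0.5624, 0.0471, 0.1274]
eef_rot: [0.0, 0.768, -0.641, 0.0]
force: [-0.3, -0.3, -0.5]
width: 0.0499
grip_force: 0.0
```

```bash
python3 -c "from h import *;tcp(.18-np.pi/2);faces()"
```

```text
[562.4  47.1 127.4] [ 1.9 53.4] 0.0002 [-0.3 -0.3 -0.5] 18.2
large v face -52.9 10 u face -45.0 70
mid v face -49.8 201 u face -42.5 62
up v face -44.7 206 u face -40.0 67
small v face -23.9 14 u face None 6
```

Request:
play_rows:
  motion:
    - {"offset":[-0.03,0.164,0],"rotation":[0,0,0]}
    - {"offset":[-0.04,0.25,0.1],"rotation":[0,0,0.0448]}
    - {"offset":[-0.0978,0.209,0.05],"rotation":[0,0,0.0448]}
    - {"offset":[-0.0978,0.209,0.05],"rotation":[0,0,0.0448]}
    - {"offset":[-0.0978,0.209,0],"rotation":[0,0,0.0448]}
    - {"offset":[-0.0978,0.209,0],"rotation":[0,0,0.0448]}
    - {"offset":[-0.0978,0.209,0],"rotation":[0,0,0.0448]}
    - {"offset":[-0.0978,0.209,0],"rotation":[0,0,0.0448]}
    - {"offset":[-0.0978,0.209,0],"rotation":[0,0,0.0448]}
    - {"offset":[-0.0978,0.209,0],"rotation":[0,0,0.0448]}
    - {"offset":[0,0,0],"rotation":[0,0,0.0448]}
    - {"offset":[0,0,0],"rotation":[0,0,0.0448]}
  grip: 1

```text
clock: 19.45
eef_pos: [0.4339, 0.3611, 0.1572]
eef_rot: [0.0, 0.997, 0.083, -0.0]
force: [1.1, -0.0, 1.3]
width: 0.0852
grip_force: 0.0
```

```bash
python3 - <<'E'
from h import *
tcp(0)
p,w=tins(("up",.138,(571,-7),80))
E
```

```text
[433.9 361.1 157.2] [-68.4 385.3] 0.1654 [ 1.1 -0.   1.3] 19.45
up (array([571.5,  -6. ]), array([90. , 87.5]), np.float64(0.177), 1474, 0.1379) board: [ 1.3 -0.5] yaw -0.003
tcp [434.1 360.7 157.3] [-68.2 384.8] F [ 0.2  0.1 -0.3] 19.5
```

Request:
play_rows:
  motion:
    - {"offset":[0.01,-0.006,-0.26],"rotation":[0,0,-0.0026]}
    - {"offset":[0,0,-0.26],"rotation":[0,0,0]}
    - {"offset":[0,0,-0.2],"rotation":[0,0,0]}
    - {"offset":[0,0,-0.12],"rotation":[0,0,0]}
    - {"offset":[0,0,-0.067],"rotation":[0,0,0]}
    - {"offset":[0,0,0],"rotation":[0,0,0]}
    - {"offset":[0,0,0],"rotation":[0,0,0]}

```text
clock: 20.2
eef_pos: [0.4366, 0.3597, 0.0223]
eef_rot: [-0.0, 0.997, 0.074, 0.001]
force: [0.1, 0.3, 0.6]
width: 0.0853
grip_force: 0.0
```

Request:
play_rows:
  motion:
    - {"offset":[0,0,0],"rotation":[0,0,0]}
    - {"offset":[0,0,0],"rotation":[0,0,0]}
    - {"offset":[0,0,0],"rotation":[0,0,0]}
    - {"offset":[0,0,0],"rotation":[0,0,0]}
    - {"offset":[0,0,0],"rotation":[0,0,0]}
    - {"offset":[0,0,0],"rotation":[0,0,0]}
  grip: 0
  squeeze: 35

```text
clock: 20.8
eef_pos: [0.4367, 0.36, 0.0228]
eef_rot: [-0.001, 0.997, 0.075, 0.001]
force: [-0.2, -0.0, 5.3]
width: 0.0594
grip_force: 38.7
```

```bash
python3 -c "from h import *;tcp(0)"
```

```text
[436.7 360.   22.8] [-65.8 383.7] 0.1497 [-0.2 -0.   5.3] 20.8
```

Request:
play_rows:
  motion:
    - {"offset":[0,0,0.14],"rotation":[0,0,0]}
    - {"offset":[0,0,0.24],"rotation":[0,0,0]}
    - {"offset":[0,0,0.28],"rotation":[0,0,0]}
    - {"offset":[0,0,0.28],"rotation":[0,0,0]}
    - {"offset":[0,0,0.26],"rotation":[0,0,0]}
    - {"offset":[0,0,0],"rotation":[0,0,0]}

```text
clock: 21.4
eef_pos: [0.4382, 0.361, 0.2079]
eef_rot: [-0.004, 0.997, 0.075, 0.004]
force: [1.3, 0.7, -2.0]
width: 0.0588
grip_force: 38.8
```

Request:
play_rows:
  motion:
    - {"offset":[0.1007,-0.2712,0],"rotation":[0,0,0.00106]}
    - {"offset":[0.1007,-0.2712,0],"rotation":[0,0,0.00106]}
    - {"offset":[0.1007,-0.2712,0],"rotation":[0,0,0.00106]}
    - {"offset":[0.1007,-0.2712,0],"rotation":[0,0,0.00106]}
    - {"offset":[0.1007,-0.2712,0],"rotation":[0,0,0.00106]}
    - {"offset":[0.1007,-0.2712,0],"rotation":[0,0,0.00106]}
    - {"offset":[0.1007,-0.2712,0],"rotation":[0,0,0.00106]}
    - {"offset":[0.1007,-0.2712,0],"rotation":[0,0,0.00106]}
    - {"offset":[0.1007,-0.2712,0],"rotation":[0,0,0.00106]}
    - {"offset":[0,0,0],"rotation":[0,0,0]}
    - {"offset":[0,0,0],"rotation":[0,0,0]}
    - {"offset":[0,0,0],"rotation":[0,0,0]}

```text
clock: 22.6
eef_pos: [0.5714, -0.0063, 0.2007]
eef_rot: [-0.0, 0.996, 0.09, -0.001]
force: [0.7, -0.3, -1.6]
width: 0.0597
grip_force: 38.9
```

```bash
cat >> h.py <<'E'
def held():
    p=optics.capture("side"); w=cloud(p); d=w[...,:2]-np.array([0.5701,-.0057]); a=.18
    u=1000*(d@[np.cos(a),np.sin(a)]); v=1000*(d@[-np.sin(a),np.cos(a)]); z=w[...,2]*1000
    # bottom edge/side of held tin
    m=(z>142)&(z<215)&(abs(u)<50)&(abs(v)<60)
    from collections import Counter
    h,e=np.histogram(z[m],bins=np.arange(142,216,4)); print(dict(zip(e.astype(int).tolist(),h.tolist())))
    f=m&(v>-42)&(v<-24); print("v face",np.median(v[f]) if f.any() else None,"u range",np.percentile(u[f],[2,98]) if f.any() else None,"z",np.percentile(z[f],[2,98]) if f.any() else None,f.sum())
E
python3 -c "from h import *;tcp(0);print(bot.sense()['width']);held()"
```

```text
[571.4  -6.3 200.7] [ 1.2 -0.8] 0.1796 [ 0.7 -0.3 -1.6] 22.6
0.05971247371130542
{142: 53, 146: 1, 150: 0, 154: 0, 158: 0, 162: 0, 166: 0, 170: 0, 174: 2, 178: 16, 182: 38, 186: 34, 190: 40, 194: 44, 198: 40, 202: 50, 206: 119, 210: 182}
v face -30.411257778981966 u range [-38.05202468  43.1760332 ] z [142.86444764 213.37252756] 291
```

Request:
play_rows:
  motion:
    - {"offset":[0.008,0.0014,-0.1],"rotation":[0,0,0]}
    - {"offset":[0,0,-0.08],"rotation":[0,0,0]}
    - {"offset":[0,0,-0.05],"rotation":[0,0,0]}
    - {"offset":[0,0,-0.023],"rotation":[0,0,0]}
    - {"offset":[0,0,0],"rotation":[0,0,0]}
    - {"offset":[0,0,0],"rotation":[0,0,0]}

```text
clock: 23.25
eef_pos: [0.5734, -0.0066, 0.1639]
eef_rot: [0.0, 0.996, 0.09, 0.0]
force: [-0.2, -0.4, -2.3]
width: 0.0594
grip_force: 38.9
```

```bash
python3 -c "from h import *;tcp(0)"
```

```text
[573.4  -6.6 163.9] [ 3.1 -1.5] 0.1796 [-0.2 -0.4 -2.3] 23.25
```

Request:
play_rows:
  motion:
    - {"offset":[-0.003,0.002,-0.007],"rotation":[0,0,0]}
    - {"offset":[0,0,-0.007],"rotation":[0,0,0]}
    - {"offset":[0,0,0],"rotation":[0,0,0]}
    - {"offset":[0,0,0],"rotation":[0,0,0]}

```text
clock: 23.65
eef_pos: [0.5727, -0.0064, 0.1614]
eef_rot: [0.0, 0.996, 0.09, 0.0]
force: [0.6, -0.6, -1.4]
width: 0.0597
grip_force: 38.9
```

Request:
play_rows:
  motion:
    - {"offset":[0,0,-0.005],"rotation":[0,0,0]}
    - {"offset":[0,0,0],"rotation":[0,0,0]}
    - {"offset":[0,0,0],"rotation":[0,0,0]}

```text
clock: 23.95
eef_pos: [0.5728, -0.0064, 0.1609]
eef_rot: [0.0, 0.996, 0.09, 0.0]
force: [-1.1, 0.3, 0.9]
width: 0.0594
grip_force: 39.1
```

Request:
play_rows:
  motion:
    - {"offset":[0,0,0],"rotation":[0,0,0]}
    - {"offset":[0,0,0],"rotation":[0,0,0]}
    - {"offset":[0,0,0],"rotation":[0,0,0]}
    - {"offset":[0,0,0],"rotation":[0,0,0]}
    - {"offset":[0,0,0],"rotation":[0,0,0]}
  grip: 1

```text
clock: 24.45
eef_pos: [0.5727, -0.0064, 0.1606]
eef_rot: [0.0, 0.996, 0.09, 0.0]
force: [-0.8, 0.1, 0.1]
width: 0.0854
grip_force: 0.0
```

Request:
play_rows:
  motion:
    - {"offset":[0,0,0.1],"rotation":[0,0,0]}
    - {"offset":[0,0,0.2],"rotation":[0,0,0]}
    - {"offset":[0,0,0.2],"rotation":[0,0,0]}
    - {"offset":[-0.1,0.3,0],"rotation":[0,0,0]}
    - {"offset":[-0.1,0.3,0],"rotation":[0,0,0]}
    - {"offset":[-0.1,0.3,0],"rotation":[0,0,0]}
    - {"offset":[-0.1,0.3,0],"rotation":[0,0,0]}
    - {"offset":[-0.1,0.3,0],"rotation":[0,0,0]}
    - {"offset":[-0.1,0.3,0],"rotation":[0,0,0]}
    - {"offset":[-0.1,0.3,0],"rotation":[0,0,0]}
    - {"offset":[0,0,0],"rotation":[0,0,0]}

```text
clock: 25.55
eef_pos: [0.4658, 0.3131, 0.2349]
eef_rot: [-0.0, 0.996, 0.092, -0.0]
force: [-0.8, -0.2, 0.1]
width: 0.0851
grip_force: 0.0
```

```bash
python3 - <<'E'
from h import *
p,w=tins(("small",.170,(571,-7),80),("up",.138,(571,-7),80))
faces()
p=optics.capture("side")
cv2.imwrite("pics/s4.png",cv2.resize(p["img"][130:340,230:450,::-1],None,fx=2.8,fy=2.8))
E
```

```text
small (array([571.1,  -5.8]), array([84.6, 59.6]), np.float64(0.196), 1010, 0.1698) board: [ 1.  -0.3] yaw 0.016
up (array([571.7,  -6. ]), array([89.7, 87.9]), np.float64(0.178), 414, 0.1378) board: [ 1.5 -0.6] yaw -0.002
tcp [466.6 311.  235.1] [-45.1 330.1] F [ 0.5 -0.7  1. ] 25.6
large v face -51.6 10 u face -45.3 59
mid v face -49.9 212 u face -42.9 62
up v face -44.6 196 u face -40.1 62
small v face -30.0 165 u face -27.5 128
```

View pics/s4.png

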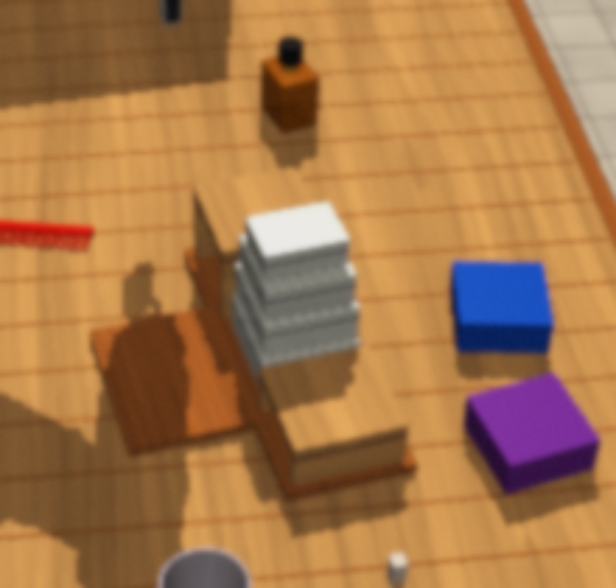

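The side view shows all four tins stacked flat and aligned at about (295,290). By my measurements they are within about 1–2 mm of each other and square. The other objects look untouched and the arm is clear.

```bash
python3 -c "
from cell import job
print(job.hand_in())"
```

```text
the job is handed in; nothing more can be done
None
```

The four-tin column stands in the gap, flat and square with each tin centred to about 1–2 mm; the job was handed in at about 26 s on the clock, and no verdict was returned.

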